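# Snap the backup battery into the sign housing's clips

### The job

Take the battery stick that is both thick and long from the rack and press it down sideways into the pair of spring clips in the open sign housing, until it has snapped fully home in both clips, roughly centred along its length. Let go of it, and leave the other two sticks lying where they are in the rack.

Things in the scene. Friction and masses are not known exactly. Their poses are not given: they have to be found in the camera images.
- fat_stick: The stick to fit: yellow cylinder, 23 mm diameter, 100 mm long, 0.11 kg. Origin at its centre, x along its length (may be rolled about x). Lies level in one of 3 parallel places, 78 mm apart, of the grey rack, its axis 34 mm above the table, in two 8 mm wide V notches 50 mm apart (tops 29 mm high); its middle 42 mm are free for a grasp from above, down to the 6 mm thick rack base.
- thin_stick: Bystander in the rack, to be left alone: same yellow sleeve, 15 mm diameter, 100 mm long, axis 28 mm above the table. Origin at its centre, x along its length.
- short_stick: Bystander in the rack, to be left alone: same yellow sleeve, 23 mm diameter, only 66 mm long, axis 34 mm above the table. Origin at its centre, x along its length.
- clips (a point): Centre of the seated stick, 34 mm above the table, mid-housing (white, open, 250 x 170, walls 45 high, floor 4 mm); x along the stick, z up. Two steel C clips, open upward, at x = -27 and +27, each 12 wide, arms within 20 of the axis; fingers fit between them and 50 mm to either side. Laid on the lips it rests 16 mm above this point; 6 to 11 N straight down snaps it home.
There are look-alikes about, which are no part of the job. Leave any turquoise or white look-alike of the fat_stick alone.

How it is judged (in metres and radians):
At the end, for the whole second after the job is handed in: The fat stick lies at rest in both clips: its centre within 5 mm of the seated height and within 15 mm horizontally of the middle of the clip pair, its length within 10 degrees of the clips' axis; the thin and the short stick are within 20 mm of where they started (z of fat_stick in the frame of clips between -0.005 and 0.005 m and horizontal distance between fat_stick and clips below 0.015 m and angle between the x axis of fat_stick and the x axis of clips, either way round below 0.17 rad and linear speed of fat_stick below 0.02 m/s and distance of each of thin_stick, short_stick from where it was at the start of the episode below 0.02 m); the robot touches nothing.
It fails at once if the thin or the short stick was taken or knocked more than 30 mm from its place (distance of any of thin_stick, short_stick from where it was at the start of the episode above 0.03 m).
It also fails if it takes over 38 s, if anything falls off the work surface, if the arm or the gripper's body presses on something with over 40 N, if the wrist force passes 120 N, or if a joint passes its speed limit or range.

### The arm

A 7-joint arm with a two-finger parallel gripper is mounted at the origin on the work surface. World frame = base frame: x ahead of the robot, y to its left, z up, the work surface at z = 0. Lengths are in m, angles in degrees, forces in N, time in s.
With the tool pointing down it reaches from about 0.35 to 0.775 m from the base axis. Payload 3.1 kg.
Tool frame: the origin (TCP) lies on the centre line of the jaws, within the pads' length; the fingertips stand 17 mm ahead of it and the grasp point (between the pads) lies 2 mm behind it (robot.tip_reach is the distance from the TCP to the fingertips, in m); z points along the fingers, y is the direction in which the jaws open and shut (so a half turn about z gives the same grasp; the last joint's range is limited). The gripper opens to 85 mm and grips with 20 to 120 N. Pads are 22 mm wide; open, the fingers measure 114 mm over their backs; the gripper's body (76 mm by 85 mm) begins 54 mm behind the grasp point. The pads swing forward as they close: fully open they stand 13 mm farther back than shut.
Start: joints at [-78.65, 17.813, 0.802, 86.603, -0.252, 75.585, -1.558], TCP at [0.131, 0.534, 0.248] pointing down, gripper open.
Joint ranges: [-154.91, 154.91], [-16.99, 109.72], [-72.82, 74.43], [7.12, 147.25], [-82.49, 262.49], [11.32, 116.49], [-174.64, 174.64]. Speed limits (degrees/s): [159.86, 159.86, 180, 180, 180, 180, 180].

### API

Orientations are given as [roll, pitch, yaw] about the fixed x, y, z axes, in that order (R = Rz(yaw) Ry(pitch) Rx(roll)).
In Python, from station import robot, fingers, vision, workorder, recognise gives the robot as it stands. Calls block until the motion is done:
- robot.move_to(position, orientation): joint-space move of the TCP to a pose.
- robot.line_to(position, orientation=None, velocity=0.15, f_stop=None): straight line of the TCP; orientation=None keeps the orientation; velocity is the mean speed in m/s. With f_stop (N) it stops when the force on the tool has changed by that much, and returns True; else False.
- robot.move_j(angles): joint-space move.
- fingers.gripper_to(opening, force=None): opening from 0.0 (shut) to 1.0 (fully open); force is the grip in N (None keeps the last); returns when the fingers have stopped.
- robot.pause(seconds).
- robot.inverse_kinematics(position, orientation): joint angles nearest the present ones, or None.
- vision.grab_frame(name): name is "scene" or "top"; returns the picture (400x640x3 uint8, red, green, blue); there is no depth.
- vision.calibration(name): a dict with "mtx" (3x3 intrinsics, pixels), "k1" (the pictures are not rectified: a ray, as slopes to the right and down, at radius r is drawn at 1 + k1 r^2 times it, then the intrinsics apply), "extrinsics" (4x4, takes a point from world to camera coordinates). Camera axes: x right, y up, looking along -z (the intrinsics and any distortion apply to the point x, -y, -z); pixel columns grow to the right and rows downward; lengths in m; the calibration is good to about 2 mm. A picture is of the moment at which its call begins. calibration takes no time and is no camera call.
A pose or a line that the arm cannot do raises robot.PlanningError and nothing moves.
- workorder.close_job(): hands the job in, once; it reports no verdict.
Trained networks look in the newest picture that a camera, given by its name, has taken for a name from the list of things; names that differ only in an ending like _2 or _b are one class to them, and where a whole thing is asked for, a point or a joint stands for the part that bears it (a point fixed in the world has none). Each returns a list of dicts, best first, with "p" (0 to 1); they miss things now and then, are a little off and sometimes report something else, mostly with a low value. They report only what shows in the picture. A call takes as long as a camera call. They do not tell look-alikes from the thing itself.
- recognise(label, camera): "rect" ([centre column, centre row, width, height] in pixels, round what is visible of it).
Readings, each from a call of its own:
- robot.current_time_s(): time.
- robot.current_joint_positions(): joint angles.
- robot.current_dq(): joint speeds.
- robot.current_joint_torque(): joint torques, N m.
- robot.current_tool_pos(): TCP position.
- robot.current_eef_rot(): TCP orientation.
- robot.current_contact_force(): force on the tool from outside, world axes, zero at the start.
- robot.current_torque(): the same for the moment, N m.
- robot.current_finger_gap(): opening from 0.0 (shut) to 1.0 (fully open).
Only numpy, scipy, OpenCV 4.12 (cv2) and the standard library are available. Lean on these libraries where they do the work, as an engineer would, in place of code of your own. Each camera call takes 0.05 s, during which the arm holds its last target. There are 200 camera calls.

## Working session

There is one attempt and no reset: what is moved stays moved. The work goes in short steps, each a Python script; the robot and the scene stay as the last script left them, time stands still between calls to the robot, and variables do not carry over. Pictures are saved under pics/ and viewed, about 8 in all and at most 12, crops included, and the job is handed in when it is done.

```bash
mkdir -p pics && ls && python3 - <<'E'
from station import robot, fingers, vision, workorder, recognise
import cv2, numpy as np
for n in ("scene","top"):
    im=vision.grab_frame(n); cv2.imwrite(f"pics/{n}1.png",im[:,:,::-1])
    c=vision.calibration(n); print(n,np.round(c["mtx"],2).tolist(),c["k1"],np.round(c["extrinsics"],4).tolist())
    for l in ("fat_stick","thin_stick","short_stick","clips"):
        try: print(l,[(np.round(d["rect"]).tolist(),round(d["p"],2)) for d in recognise(l,n)])
        except Exception as e: print(l,e)
print(robot.current_time_s(),robot.current_eef_rot(),robot.current_finger_gap(),robot.tip_reach)
E
```

```text
pics
scene [[451.24, 0.0, 318.12], [0.0, 451.24, 198.62], [0.0, 0.0, 1.0]] -0.07427172161863736 [[-0.639, 0.7691, 0.0149, 0.3226], [-0.5936, -0.5053, 0.6264, 0.2923], [0.4893, 0.3914, 0.7794, -1.2193], [0.0, 0.0, 0.0, 1.0]]
fat_stick [([382.0, 250.0, 26.0, 49.0], 0.92), ([459.0, 223.0, 21.0, 40.0], 0.81), ([314.0, 322.0, 50.0, 50.0], 0.63)]
thin_stick []
short_stick [([265.0, 178.0, 138.0, 105.0], 0.73), ([346.0, 237.0, 22.0, 32.0], 0.68)]
clips [([268.0, 176.0, 138.0, 102.0], 0.69)]
top [[508.08, 0.0, 319.95], [0.0, 508.08, 197.42], [0.0, 0.0, 1.0]] -0.02682646417142913 [[-0.0045, -0.9999, -0.0141, 0.0136], [0.9962, -0.0058, 0.0874, -0.5489], [-0.0874, -0.0136, 0.9961, -1.0999], [0.0, 0.0, 0.0, 1.0]]
fat_stick [([208.0, 281.0, 18.0, 48.0], 0.95), ([239.0, 205.0, 19.0, 41.0], 0.84), ([252.0, 124.0, 44.0, 15.0], 0.63)]
thin_stick [([206.0, 215.0, 14.0, 45.0], 0.56)]
short_stick [([274.0, 193.0, 17.0, 29.0], 0.81)]
clips [([384.0, 209.0, 113.0, 135.0], 0.75)]
0.5 [-1.79994507e+02  1.78184175e-03  1.66267749e+02] 1.0027073964994375 0.017
```

View pics/top1.png

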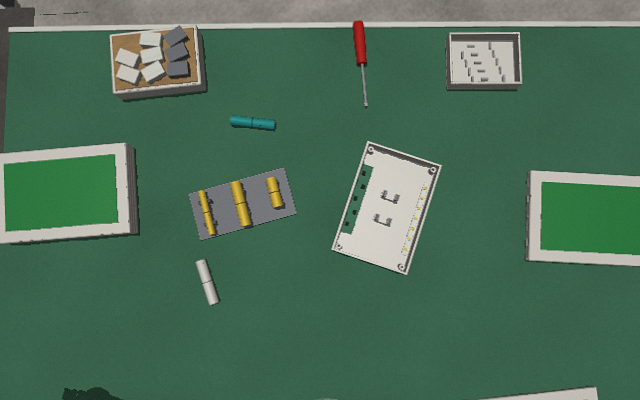

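View pics/scene1.png

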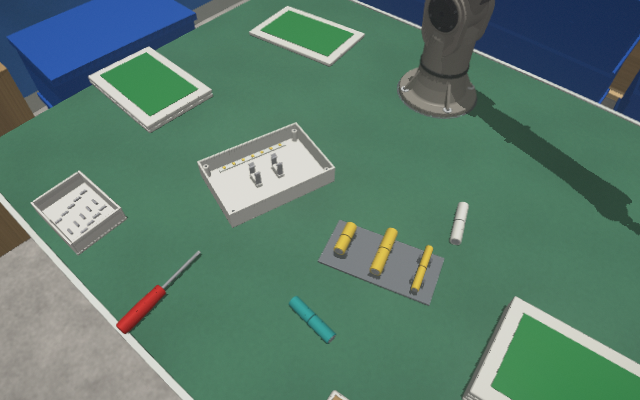

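```bash
cat > h.py <<'E'
from station import robot, fingers, vision, workorder, recognise
import cv2, numpy as np
def ray(n,uv,z):
    c=vision.calibration(n); K=np.array(c["mtx"]); E=np.array(c["extrinsics"])
    p=cv2.undistortPoints(np.array(uv,float).reshape(-1,1,2),K,np.array([c["k1"],0,0,0.]),None).reshape(-1,2)
    R,t=E[:3,:3],E[:3,3]; C=-R.T@t
    d=np.c_[p[:,0],-p[:,1],-np.ones(len(p))]@R
    return C+d*((z-C[2])/d[:,2])[:,None]
def proj(n,X):
    c=vision.calibration(n); K=np.array(c["mtx"]); E=np.array(c["extrinsics"])
    P=np.atleast_2d(X)@E[:3,:3].T+E[:3,3]; P=P*[1,-1,-1]
    return cv2.projectPoints(P,np.zeros(3),np.zeros(3),K,np.array([c["k1"],0,0,0.]))[0].reshape(-1,2)
def yellow(n,im):
    m=cv2.inRange(cv2.cvtColor(im,cv2.COLOR_RGB2HSV),(18,110,60),(34,255,255))
    m=cv2.morphologyEx(m,cv2.MORPH_CLOSE,np.ones((5,5)))
    return [c.reshape(-1,2).astype(float) for c in cv2.findContours(m,0,cv2.CHAIN_APPROX_NONE)[0] if cv2.contourArea(c)>120]
def crop(im,u,v,w,h,s,f): cv2.imwrite(f,cv2.resize(im[v:v+h,u:u+w,::-1],None,fx=s,fy=s,interpolation=cv2.INTER_CUBIC))
E
python3 - <<'E'
from h import *
for n in("top","scene"):
    im=cv2.imread(f"pics/{n}1.png")[:,:,::-1].copy()
    for c in yellow(n,im):
        P=ray(n,c,0.034)[:,:2]*1000
        (x,y),(w,h),a=cv2.minAreaRect(P.astype(np.float32))
        q=P-P.mean(0); d=np.linalg.svd(q)[2][0]
        print(n,np.round(c.mean(0)),"c",round(x,1),round(y,1),"size",round(w),round(h),"rect a",round(a,1),"axis",round(np.degrees(np.arctan2(d[1],d[0]))%180,1))
    if n=="top": crop(im,325,135,125,145,4,"pics/clipT.png")
    else: crop(im,190,115,150,110,5,"pics/clipS.png")
E
```

```text
top [206. 212.] c 517.3 260.9 size 100 15 rect a 14.8 axis 15.7
top [240. 203.] c 536.9 186.2 size 101 23 rect a 15.3 axis 15.2
top [274. 192.] c 561.5 112.0 size 67 23 rect a 15.4 axis 15.7
top [126.  44.] c 901.4 451.4 size 44 64 rect a 6.7 axis 93.1
top [182.  64.] c 871.0 344.8 size 124 103 rect a 5.0 axis 154.6
scene [422. 268.] c 518.8 263.0 size 105 15 rect a 15.2 axis 15.0
scene [384. 251.] c 532.8 186.2 size 109 22 rect a 15.1 axis 15.9
scene [345. 238.] c 558.0 112.1 size 77 22 rect a 15.0 axis 18.0
```

View pics/clipT.png

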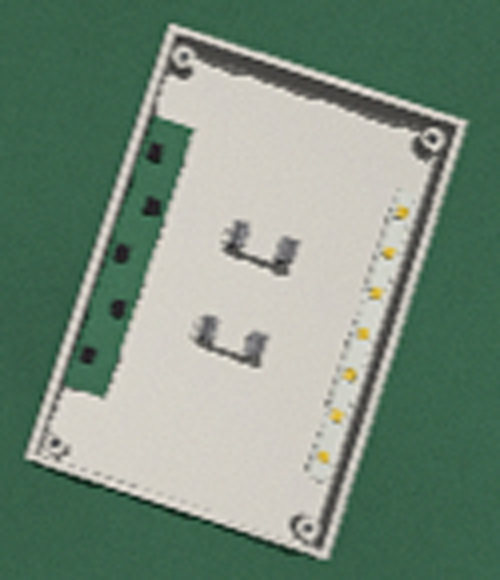

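View pics/clipS.png

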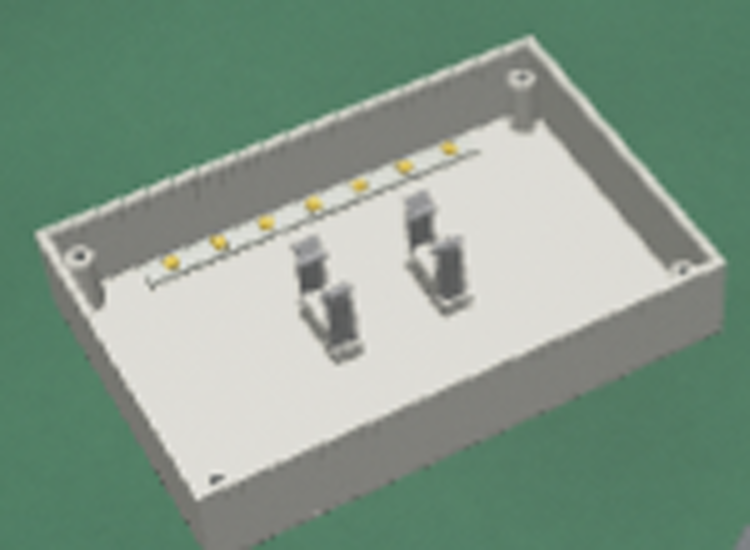

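The top view shows the rack with the thin stick at (206,213), the fat one at (241,204) and the short one at (274,193). Turquoise and white look-alikes lie off the rack. The clips are at about (390,197) and (382,220) along the housing's long axis. Next I'll measure the housing rim and the clip bases.

```bash
python3 - <<'E'
from h import *
def rep(n,cr,off,s,z):
    uv=(np.array(cr)+.5)/s-.5+off; return ray(n,uv,z)[:,:2]*1000
T=rep("top",[(170,25),(468,122),(328,558),(27,458)],(325,135),4,.045)
S=rep("scene",[(37,234),(530,37),(725,262),(198,500)],(190,115),5,.045)
for P in(T,S):
    e=np.roll(P,-1,0)-P; print(np.round(P,1).tolist(),"centre",np.round(P.mean(0),1),"len",np.round(np.hypot(*e.T)),"ang",np.round(np.degrees(np.arctan2(e[:,1],e[:,0]))%180,1))
# clip arm tops ~z .046-.05, bases (floor) ends
print("tops T",np.round(rep("top",[(239,226),(290,240),(210,320),(257,334)],(325,135),4,.048),1).tolist())
print("tops S",np.round(rep("scene",[(309,247),(342,291),(418,204),(452,243)],(190,115),5,.048),1).tolist())
print("base T",np.round(rep("top",[(228,247),(287,270),(197,342),(257,363)],(325,135),4,.006),1).tolist())
print("base S",np.round(rep("scene",[(308,305),(345,355),(416,255),(455,306)],(190,115),5,.006),1).tolist())
for p,yaw in(((.535,.186,.034),0),):
  for y in(15.5,-164.5,105.5,-74.5):
    for pz in(.034,.15): print(y,pz,np.round(robot.inverse_kinematics((p[0],p[1],pz),(180,0,y)),0) if robot.inverse_kinematics((p[0],p[1],pz),(180,0,y)) is not None else None)
E
```

```text
[[670.9, -93.4], [616.2, -255.0], [381.2, -174.3], [435.3, -13.6]] centre [ 525.9 -134.1] len [171. 249. 170. 249.] ang [ 71.3 161.   71.4 161.3]
[[617.2, -251.9], [381.5, -172.7], [435.2, -12.4], [671.3, -91.7]] centre [ 526.3 -132.2] len [249. 169. 249. 169.] ang [161.4  71.5 161.4  71.3]
tops T [[559.7, -129.1], [551.9, -156.5], [508.9, -112.7], [501.2, -137.9]]
tops S [[547.4, -153.3], [556.4, -124.4], [498.0, -135.2], [505.5, -107.8]]
base T [[552.1, -127.5], [538.9, -160.4], [498.8, -109.4], [486.9, -142.7]]
base S [[547.6, -159.5], [557.9, -126.2], [494.0, -143.7], [505.4, -109.0]]
15.5 0.034 [-45.  35.  34. 100. -24.  52. -76.]
15.5 0.15 [-47.  27.  37.  93. -17.  65. -81.]
-164.5 0.034 [-32.  32.  15.  99. -10.  50.  93.]
-164.5 0.15 [-35.  24.  19.  93.  -9.  64.  92.]
105.5 0.034 [-44.  35.  32. 100. -23.  52.  13.]
105.5 0.15 [-45.  26.  34.  93. -16.  65.   8.]
-74.5 0.034 [ 19.  48. -62.  97.  47.  64. 138.]
-74.5 0.15 [ 19.  38. -62.  91.  34.  73. 147.]
```

The rim measures 249 x 170 in both views. The centre is (526,-133), the axis is at 161.4°, and the clip tops agree with that. I'll grasp now.

```bash
python3 - <<'E'
from h import *
o=(180,0,15.4); p=[.5355,.1862]
robot.move_to(p+[.14],o)
fingers.gripper_to(0.7)
print(robot.current_joint_positions())
print("hit",robot.line_to(p+[.033],velocity=.1,f_stop=12),robot.current_tool_pos())
fingers.gripper_to(0.0,force=80)
print("gap",robot.current_finger_gap()*85, robot.current_contact_force())
robot.line_to(p+[.15],velocity=.12)
print("gap",robot.current_finger_gap()*85,robot.current_contact_force(),robot.current_time_s())
q=[.526,-.133]
robot.move_to(q+[.15],(180,0,-18.7))
print(robot.current_tool_pos(),robot.current_eef_rot(),robot.current_joint_positions(),robot.current_time_s())
for n in("top","scene"):
    im=vision.grab_frame(n); cv2.imwrite(f"pics/{n}2.png",im[:,:,::-1])
    for c in yellow(n,im):
        P=ray(n,c,0.151)[:,:2]*1000
        print(n,np.round(c.mean(0)),np.round(cv2.minAreaRect(P.astype(np.float32))[0],1),np.round(cv2.minAreaRect(P.astype(np.float32))[1:][0],1))
im=cv2.imread("pics/scene2.png")[:,:,::-1]; crop(im,180,40,280,260,2.3,"pics/s2c.png")
E
```

```text
[-47.16000661  27.64367627  36.71668273  94.08678916 -17.94333241
  64.27081237 -80.27435174]
hit False [0.53624736 0.18630823 0.03377542]
gap 20.842804768718448 [-0.44727212 -0.96920981  5.60398316]
gap 20.805895755150267 [-0.86498346  0.23477569 -1.51215759] 5.6333
[ 0.52684696 -0.13027134  0.14959416] [-1.79896136e+02  4.29806485e-02 -1.84664637e+01] [-23.61290114  27.410962    49.44808235  97.57003932 -22.69403399
  65.63261952 -76.21720551] 6.85
top [206. 212.] [510.3 232.9] [89.7 13.8]
top [274. 192.] [549.8  99.8] [59.9 20.2]
top [125.  45.] [850.8 404.5] [44.8 54.8]
top [191.  58.] [827.4 271.1] [104.3  20.4]
scene [422. 268.] [592.3 281.3] [88.4 12.2]
scene [345. 238.] [625.2 154.6] [64.8 18.5]
scene [250. 134.] [ 552.4 -137.2] [30.2 48.5]
```

View pics/s2c.png

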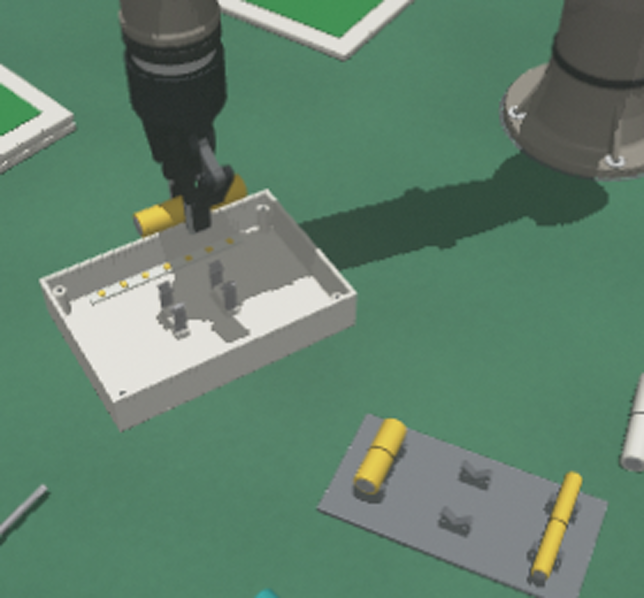

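The scene picture shows the fat stick gripped about its middle over the clips. The rack's centre place is empty and the other two sticks haven't moved. Next I'll press it in.

```bash
python3 - <<'E'
from h import *
q=[.526,-.133]
robot.pause(.2)
robot.line_to(q+[.06],(180,0,-18.7),velocity=.1)
robot.pause(.3); print(robot.current_tool_pos(),robot.current_contact_force())
z=.056; 
for z in(.052,.048,.044,.040,.036,.033,.031):
    h=robot.line_to(q+[z],velocity=.03,f_stop=40)
    print(z,h,np.round(robot.current_tool_pos(),4),np.round(robot.current_contact_force(),1),np.round(robot.current_torque(),2))
    if h: break
print(robot.current_finger_gap()*85,robot.current_time_s())
E
```

```text
[ 0.52629001 -0.13303858  0.06041544] [-0.37435515  0.86997975 -1.12190095]
0.052 False [ 0.5257 -0.1329  0.0516] [-0.7 -0.4 -0.2] [ 0.    0.05 -0.02]
0.048 False [ 0.5268 -0.1337  0.0486] [ 0.3 -0.1  2.1] [-0.2  -0.11 -0.01]
0.044 False [ 0.5275 -0.1339  0.0452] [ 0.4 -1.   4. ] [-0.16 -0.13 -0.02]
0.04 False [ 0.5275 -0.1339  0.0409] [ 1.5 -1.5  3.8] [-0.33 -0.4  -0.05]
0.036 False [ 0.525  -0.1329  0.035 ] [ 1.2 -0.9 -2.7] [-0.32 -0.27  0.03]
0.033 False [ 0.5253 -0.1329  0.0337] [-1.7 -0.6  7.5] [-0.13  0.47  0.04]
0.031 False [ 0.5253 -0.133   0.0335] [-6.4  1.8 20.4] [0.24 1.25 0.05]
20.588171350702314 10.55
```

The force climbed through the lips, dropped, then rose hard at the bottom (z≈0.0335), which looks like a snap. I'll release, retract and check.

```bash
python3 - <<'E'
from h import *
q=[.526,-.133]
robot.line_to(q+[.034],velocity=.05)
fingers.gripper_to(0.55)
robot.line_to(q+[.16],velocity=.12)
robot.move_to([.45,.25,.25],(180,0,15))
print(robot.current_contact_force(),robot.current_time_s())
for n in("top","scene"):
    im=vision.grab_frame(n); cv2.imwrite(f"pics/{n}3.png",im[:,:,::-1])
    for c in yellow(n,im):
        P=ray(n,c,0.034)[:,:2]*1000; r=cv2.minAreaRect(P.astype(np.float32)); d=np.linalg.svd(P-P.mean(0))[2][0]
        print(n,np.round(c.mean(0)),np.round(r[0],1),np.round(r[1],1),round(np.degrees(np.arctan2(d[1],d[0]))%180,1))
    if n=="scene": crop(im,190,115,150,110,5,"pics/s3c.png")
E
```

```text
[ 1.15163567 -0.14013781  0.24152756] 13.8583
top [206. 212.] [517.4 260.6] [100.3  14.6] 16.4
top [386. 208.] [ 525.4 -133.4] [ 22.1 100.8] 161.0
top [274. 192.] [561.5 112. ] [66.9 22.9] 15.7
top [124.  44.] [901.3 452.8] [45.7 58.8] 107.0
top [184.  65.] [869.1 333.9] [118.5  82. ] 159.4
scene [422. 268.] [518.5 262.8] [106.1  14.7] 15.1
scene [345. 238.] [558.  112.1] [77.2 22.1] 18.0
scene [266. 167.] [ 523.1 -132.1] [ 28.8 104.4] 162.5
```

View pics/s3c.png

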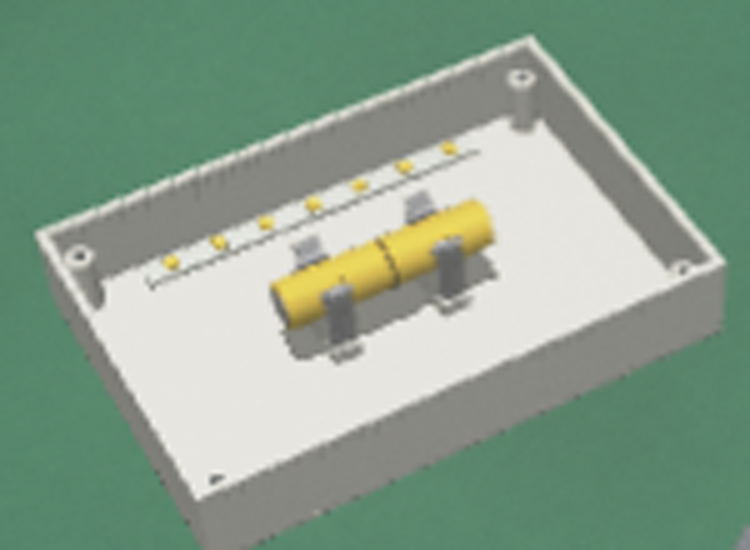

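```bash
python3 -c "
from station import workorder,robot
workorder.close_job(); print(robot.current_time_s())"
```

```text
the job is handed in; nothing more can be done
the job is handed in; nothing more can be done
```

The fat stick is snapped into both spring clips and released, and the job was handed in. The robot's clock read 13.9 s at the last check, against the 38 s limit.

- **Press:** It was gripped at its middle and pressed straight down. The force rose to about 4 N at the logged steps and dropped as the stick passed the lips. It then rose to 20 N against the bottom at a TCP height of about 33.5 mm. The 4 N is below the stated 6 to 11 N because I only logged it every few millimetres.
- **Position:** The top camera puts the stick's centre at (525.4, -133.4) mm, against a housing centre of about (526, -133) mm. Its axis is at 161.0°, against 161.4° for the housing. The picture shows the stick down between the arms of both clips.
- **Height:** I did not measure the seated height after letting go. It rests on the press reading, on the stick's length coming out at 100.8 mm in the top view when its axis is taken as 34 mm high, and on the picture.
- **Other sticks:** The thin and short sticks are within about 0.5 mm of where they started, and the arm is clear of everything.
- **Disagreement:** The scene camera reads the seated stick about 3 mm and 1.5° differently from the top one. I put this down to its slanted view, since it was about 4 mm off the same way for the stick in the rack.

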